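# Change over the trays in the fittings rack

### The job

The tray of square base plates was left hanging out of the bench rack: push it fully home, and draw the tray of pipe elbows out to its stop, with a fingertip hooked behind its front lip. Work by touch only: don't pinch the elbow tray's front between the fingers, take or lift nothing, leave the other two trays shut and don't disturb the things standing about.

Things in the scene. Friction and masses are not known exactly. Their poses are not given: they have to be found in the camera images.
- rack: low grey steel rack fixed on the bench, 330 deep (x), 430 wide (y), 108 tall. Origin: centre of its underside. Own +x runs from its open front to its back. A hood 108 high covers only the part behind own x = -10 mm; in front are just 30 mm high guides between the trays and a cheek sloping from the hood. Four bays at own y = -159, -53, 53, 159 mm; which tray is in which bay varies.
- elbow_tray (a joint): how far the tray that holds grey plastic 90-degree pipe elbows, lying in a jumble (each about 51 x 51 x 31 mm) is drawn out, m: 0 = fully home, 0.130 = outer stop. Slides on runners along the rack's own -x, about 2.5 N friction, no spring; stays where left.
- elbow_lip (a point): top middle of the elbow tray's front lip, 56 mm above the bench, 3 mm behind the front wall's outer face; moves with the tray. Axes: x into the rack, y along the lip, z up. The front wall is 45 tall, its top edge an 8 mm thick bead. Behind it an empty, open-topped finger pocket 91 mm wide: clear from 4 to 59 mm behind this point, floor 42 mm below it. Trays are alike but for the stock.
- plate_tray (a joint): how far the tray that holds two stacks of dark square steel base plates (76 x 76 x 6 mm, a hole near each corner) is drawn out, m: 0 = fully home, 0.130 = outer stop. Slides on runners along the rack's own -x, about 2.5 N friction, no spring; stays where left.
- plate_lip (a point): top middle of the plate tray's front lip, 56 mm above the bench, 3 mm behind the front wall's outer face; moves with the tray. Axes: x into the rack, y along the lip, z up. The front wall is 45 tall, its top edge an 8 mm thick bead. Behind it an empty, open-topped finger pocket 91 mm wide: clear from 4 to 59 mm behind this point, floor 42 mm below it. Trays are alike but for the stock.
- coupling_tray (a joint): how far the tray that holds straight grey plastic couplings, short tubes 35 mm across and 48 mm tall standing upright in two rows is drawn out, m: 0 = fully home, 0.130 = outer stop. Slides on runners along the rack's own -x, about 2.5 N friction, no spring; stays where left.
- coupling_lip (a point): top middle of the coupling tray's front lip, 56 mm above the bench, 3 mm behind the front wall's outer face; moves with the tray. Axes: x into the rack, y along the lip, z up. The front wall is 45 tall, its top edge an 8 mm thick bead. Behind it an empty, open-topped finger pocket 91 mm wide: clear from 4 to 59 mm behind this point, floor 42 mm below it. Trays are alike but for the stock.
- nipple_tray (a joint): how far the tray that holds steel pipe nipples, plain tubes 25 mm across and 88 mm long lying across the tray in two layers is drawn out, m: 0 = fully home, 0.130 = outer stop. Slides on runners along the rack's own -x, about 2.5 N friction, no spring; stays where left.
- nipple_lip (a point): top middle of the nipple tray's front lip, 56 mm above the bench, 3 mm behind the front wall's outer face; moves with the tray. Axes: x into the rack, y along the lip, z up. The front wall is 45 tall, its top edge an 8 mm thick bead. Behind it an empty, open-topped finger pocket 91 mm wide: clear from 4 to 59 mm behind this point, floor 42 mm below it. Trays are alike but for the stock.
- rack_front (a point): top front edge of the rack's hood, middle, 108 mm above the bench. The trays in front of it: blue plastic, 97 mm wide, 325 long, side walls 45 tall beside the finger pocket and 70 behind it, underside 11 mm above the bench; a 40 tall cross divider parts pocket and stock; the label strip on each front is 34 tall and its face is 5 mm ahead of the lip point.
- elbow_face: aluminium label strip, 95 mm wide and 34 mm tall, on the outer front of the elbow tray's front wall; origin at mid-height on its rear side, where it meets the wall. Only the outside of the front: a hooking fingertip does not touch it.
- elbow_a_mid (a point): middle of the one loose grey elbow (51 x 51 x 31 mm, 35 g) lying on the elbow tray's floor right behind the pocket's divider (the rest of the heap is fast to the tray); it rides along with the tray and is not to be taken out.
- socket_mid (a point): middle of: loose grey plastic pipe socket, open tube 68 mm across and 90 mm tall, standing on the bench left of the rack
- reducer_mid (a point): middle of: loose grey plastic reducer, 72 mm across and 80 mm tall, standing on the bench close to the rack's left side
- jar_mid (a point): middle of: loose jar of jointing compound, 64 mm across and 75 mm tall, standing on the bench to the right
- tape_mid (a point): middle of: loose tape measure, yellow and black, 68 x 34 x 62 mm, standing on the bench close to the rack's right side
- wrench_grip (a point): loose steel wrench 190 mm long, lying flat on the bench between robot and rack; this point is on its handle
- carton_mid (a point): middle of: loose open cardboard carton 160 x 120 x 85 mm with large elbows in it, 0.9 kg, on the bench left of the rack
- post_base_mid (a point): middle of: loose steel post base: square plate 90 x 90 x 8 mm with a 27 mm stub, 63 mm tall in all, on the bench to the left
Mind the look-alikes: they are no part of the job. Of the things that look like the part that bears elbow_a_mid, the larger one is meant.

How it is judged:
At the end, for the whole second after the job is handed in: The elbow tray stands within 8 mm of its outer stop, the base-plate tray and the other two trays are home within 6 mm, all are at rest, and the loose elbow still lies in the elbow tray (value of joint elbow_tray above 0.122 m and value of joint each of plate_tray, coupling_tray, nipple_tray below 0.006 m and velocity of joint elbow_tray between -0.01 and 0.01 m/s and velocity of joint plate_tray between -0.01 and 0.01 m/s and velocity of joint coupling_tray between -0.01 and 0.01 m/s and velocity of joint nipple_tray between -0.01 and 0.01 m/s and x of elbow_a_mid in the frame of elbow_lip between 0.05 and 0.33 m and height (world z) of elbow_a_mid below 0.075 m); the robot touches nothing.
It fails at once if the coupling tray or the nipple tray is drawn out by more than 15 mm (value of joint any of coupling_tray, nipple_tray above 0.015 m).
It fails at once if the elbow tray is drawn out with its front pinched: a finger presses on the outside of its front (over 2 N) while it moves outward (contact force between the fingers and elbow_face above 2 N and velocity of joint elbow_tray above 0.01 m/s).
It fails at once if the loose elbow is lifted out of the elbow tray (height (world z) of elbow_a_mid above 0.1 m).
It fails at once if a bystander is moved by more than 30 mm or lifted (distance of any of socket_mid, reducer_mid, jar_mid, tape_mid, wrench_grip, carton_mid, post_base_mid from where it was at the start of the episode above 0.03 m).
It also fails if it takes over 45 s, if anything falls off the work surface, if the arm or the gripper's body presses on something with over 40 N, if the wrist force passes 120 N, or if a joint passes its speed limit or range.

### The arm

A 6-joint arm with a two-finger parallel gripper is mounted at the origin on the work surface. World frame = base frame: x ahead of the robot, y to its left, z up, the work surface at z = 0. Lengths are in m, angles in rad, forces in N, time in s.
With the tool pointing down it reaches from about 0.275 to 0.725 m from the base axis. Payload 15.9 kg.
Tool frame: the origin (TCP) lies midway between the tips of the shut fingers; the grasp point (between the pads) lies 19 mm behind it (manip.grasp_offset is the distance from the TCP to the grasp point, in m); z points along the fingers, y is the line along which they close (so a half turn about z gives the same grasp; the last joint's range is limited). The gripper opens to 85 mm and grips with 20 to 120 N. Pads are 22 mm wide; open, the fingers measure 114 mm over their backs; the gripper's body (76 mm by 85 mm) begins 54 mm behind the grasp point. The pads swing forward as they close: fully open they stand 13 mm farther back than shut.
Start: joints at [-1.143, 0.213, -0.034, 1.323, 0, 1.571], TCP at [0.207, -0.455, 0.231] pointing down, gripper open.
Joint ranges: [-2.98, 2.98], [-0.74, 1.72], [-1.14, 1.35], [-2.1, 2.04], [-1.57, 1.44], [-3.14, 3.14]. Speed limits (rad/s): [1.89, 1.89, 2.39, 2.57, 3.14, 3.14].

### API

Orientations are given as a unit quaternion [w, x, y, z].
In Python, from rig import readout, imaging, order, trace, manip gives the robot as it stands. The module is installed in compiled form; this text tells all that it offers.
- The arm moves only by the tool apply_moves, never from a script. Its argument "deltas" is a list of rows, each a list of 3 entries, a list of its own where there are three numbers: the closure, from 0 (fully open) to 1 (shut), then the shift along the world's x, y, z in m, then the turn, a rotation vector about the world's x, y, z in degrees. A call has 1 to 10 rows; each row is the pose to reach, as a shift and turn from the pose commanded when the call began; what a row does not reach only later rows make up. A row lasts 1/12 s, in which the tool goes at most 41.7 mm and 7.16 degrees, less where a joint would pass 70% of its speed; a pose out of reach is approached as far as the arm can. A call with a gripper value outside its range is refused whole. The fingers move at their own pace and stop on an object; "newtons" is the grip in N (left out, the last holds). Time passes only in rows, so rows that repeat a pose let the fingers close. It gives the time, the measured TCP pose, the force, the opening and the grip force at its end, in the units of the state.
- readout.read_state(): the state, without advancing time (a new reading comes with each control period).
- imaging.camera(name): name is "side" or "top"; returns a dict with "color" (384x512x3 uint8, red, green, blue), "fx", "fy", "cx", "cy" (pixels), "D" ([k1, k2, p1, p2, k3] as OpenCV has them; the pictures are not rectified), "extrinsics" (4x4, takes a point from camera to world coordinates). Camera axes: x right, y up, looking along -z (the intrinsics and any distortion apply to the point x, -y, -z); pixel columns grow to the right and rows downward; lengths in m; the calibration is good to about 2 mm. A picture is of the moment at which its call begins. There is no depth.
- order.finish_job(): hands the job in; it is judged then, once.
Trained networks look in a picture, given as the dict that the camera call returned (one of the last four; its "shot" number tells which), for a name from the list of things; names that differ only in an ending like _2 or _b are one class to them, and where a whole thing is asked for, a point or a joint stands for the part that bears it (a point fixed in the world has none). Each returns a list of dicts, best first, with "conf" (0 to 1); they miss things now and then, are a little off and sometimes report something else, mostly with a low value. They report only what shows in the picture. A call takes as long as a camera call. They do not tell look-alikes from the thing itself.
- trace(query, picture): "region" (384x512 bool, what is visible of it) and "rect" ([left, top, right, bottom] in pixels, round what is visible of it).
The state is a dict: "clock": time; "joint_pos": joint angles; "joint_vel": joint speeds; "effort": joint torques, N m; "ee_pos": TCP position; "orientation": TCP orientation; "wrist_force": force on the tool from outside, world axes, zero at the start; "ft_torque": the same for the moment, N m; "gripper_width": finger opening in m; "finger_force": force on a finger pad.
Only numpy, scipy, OpenCV 4.12 (cv2) and the standard library are available. Lean on these libraries where they do the work, as an engineer would, in place of code of your own. Each camera call takes 0.05 s, during which the arm holds its last target. There are 200 camera calls.

## Working session

There is one attempt and no reset: what is moved stays moved. The work goes in short steps, Python scripts to look and compute and a tool call to move; the robot and the scene stay as the last step left them, time stands still between calls to the robot, and variables do not carry over. Pictures are saved under pics/ and viewed, at most 10 in all, crops included, and the job is handed in when it is done.

Besides the shell and the picture viewer there is one more tool, called after "Call:" as name(argument=value, ...) on one line, values as JSON. apply_moves: Moves the arm, as the interface text tells. Its arguments: {"type":"object","properties":{"deltas":{"type":"array","items":{"type":"array"}},"newtons":{"type":"number"}},"required":["deltas"]}

```bash
mkdir -p pics
python3 - <<'E'
from rig import readout, imaging
import cv2
for n in ("top","side"):
    p=imaging.camera(n); cv2.imwrite(f"pics/{n}0.png",cv2.resize(p["color"][:,:,::-1],(800,600),interpolation=cv2.INTER_CUBIC))
    print(n,p["fx"],p["cx"],p["cy"],p["D"],p["extrinsics"])
print(readout.read_state())
E
```

```text
top 427.0887771875094 259.7880078707545 190.85777838267177 [-0.00413051  0.          0.          0.          0.        ] [[-0.01508608  0.99732557 -0.07151312  0.48566471]
 [-0.99977381 -0.01611807 -0.01387575  0.03091402]
 [-0.01499129  0.07128761  0.99734314  1.25088162]
 [ 0.          0.          0.          1.        ]]
side 349.9557852561146 254.73287149644676 192.10850793670548 [-0.10631037  0.          0.          0.          0.        ] [[-0.96070728  0.13789826 -0.24088502  0.34539798]
 [-0.27752638 -0.49143412  0.82551294  0.87005211]
 [-0.00454232  0.85992824  0.51039474  0.62097516]
 [ 0.          0.          0.          1.        ]]
{'clock': 0.1, 'joint_pos': array([-1.14294792e+00,  2.13282529e-01, -3.49734550e-02,  1.32344270e+00,
        9.20931195e-06,  1.57081504e+00]), 'joint_vel': array([-6.10725559e-04, -1.91590860e-03,  4.02029059e-04,  5.23882680e-05,
        3.55886861e-04,  1.52949984e-03]), 'effort': array([-2.93750591e-04, -6.87251401e+01,  4.87805128e+01,  1.22727311e-02,
        9.97706707e-06, -2.60438873e-05]), 'ee_pos': array([ 0.20734654, -0.45468093,  0.23088691]), 'orientation': array([-4.41869318e-04,  9.77207235e-01,  2.12287110e-01, -9.12876460e-05]), 'wrist_force': array([-0.17096113,  0.80644957,  0.53371646]), 'ft_torque': array([-0.05685027,  0.01492478, -0.02886033]), 'finger_force': 0.0, 'gripper_width': 0.08522597511753954}
```

View pics/top0.png

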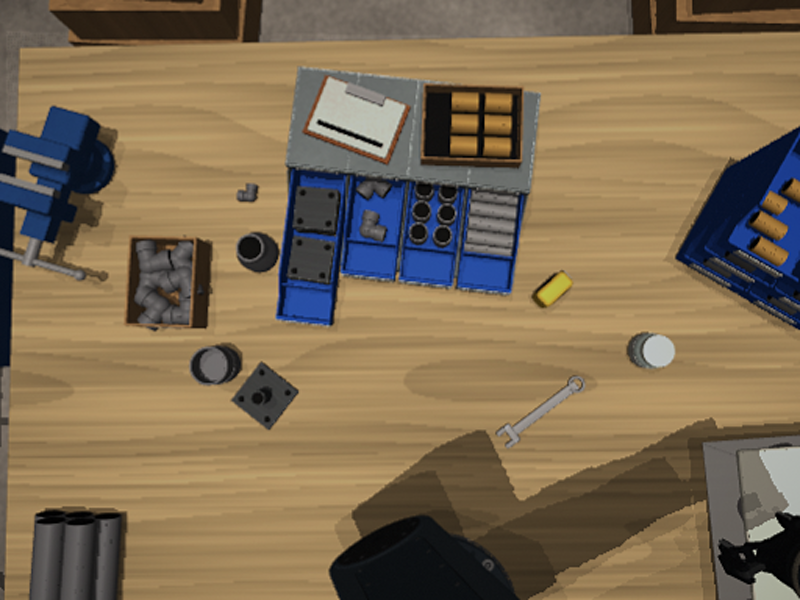

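View pics/side0.png

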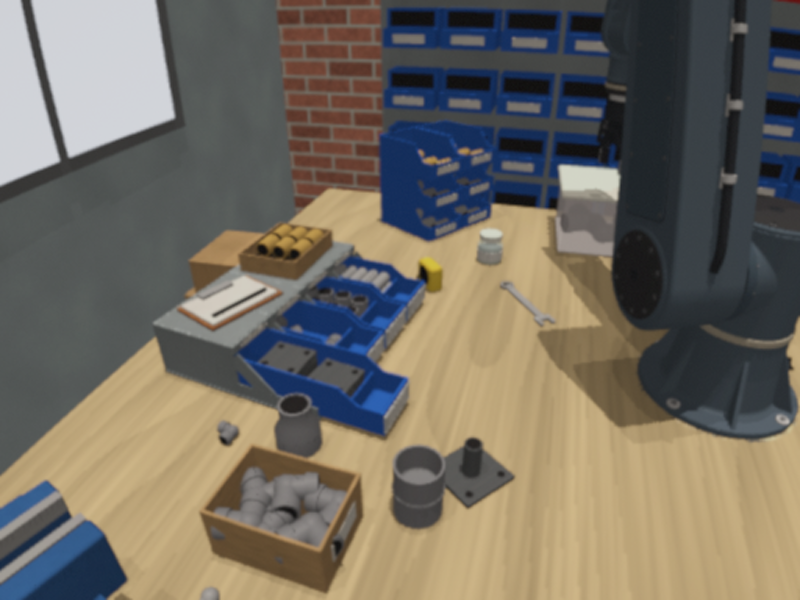

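The top view shows the plate tray at far left, drawn out, with its lip at about (305,322) in the 800x600 view. Next to the right is the elbow tray (lip about (368,277)), then couplings (426,285) and nipples (484,292). The wrench lies at (540,410), in front of the rack. I'll zoom in for an accurate lip fit.

```bash
cat > h.py <<'E'
import numpy as np, cv2
def back(p,uv,z):
    K=np.array([[p["fx"],0,p["cx"]],[0,p["fy"],p["cy"]],[0,0,1]])
    q=cv2.undistortPoints(np.array(uv,float).reshape(-1,1,2),K,np.array(p["D"])).reshape(-1,2)
    E=p["extrinsics"]; d=np.c_[q[:,0],-q[:,1],-np.ones(len(q))]@E[:3,:3].T; o=E[:3,3]
    return o+d*((z-o[2])/d[:,2])[:,None]
def proj(p,X):
    E=np.linalg.inv(p["extrinsics"]); c=np.atleast_2d(X)@E[:3,:3].T+E[:3,3]
    K=np.array([[p["fx"],0,p["cx"]],[0,p["fy"],p["cy"]],[0,0,1]])
    return cv2.projectPoints(c*[1,-1,-1],np.zeros(3),np.zeros(3),K,np.array(p["D"]))[0].reshape(-1,2)
E
python3 - <<'E'
from h import *
from rig import imaging
p=imaging.camera("top")
c=p["color"][35:215,170:350,::-1]
im=cv2.resize(c,(720,600)[:1]*1+(600,) if 0 else (600,600),interpolation=cv2.INTER_CUBIC)
cv2.imwrite("pics/crop1.png",im)
v=lambda a:np.array(a)/1.5625-0.18
print(back(p,v([(277,320),(333,326),(341,273),(396,281),(399,281),(454,289),(457,288),(512,295)]),.056).round(4))
print(back(p,v([(287,166),(528,191)]),.108).round(4))
E
```

```text
[[ 0.5364  0.2803  0.056 ]
 [ 0.524   0.1795  0.056 ]
 [ 0.6193  0.1644  0.056 ]
 [ 0.6032  0.0654  0.056 ]
 [ 0.6031  0.06    0.056 ]
 [ 0.587  -0.0385  0.056 ]
 [ 0.5888 -0.0439  0.056 ]
 [ 0.5746 -0.1421  0.056 ]]
[[ 0.803   0.2516  0.108 ]
 [ 0.7509 -0.1671  0.108 ]]
```

View pics/crop1.png

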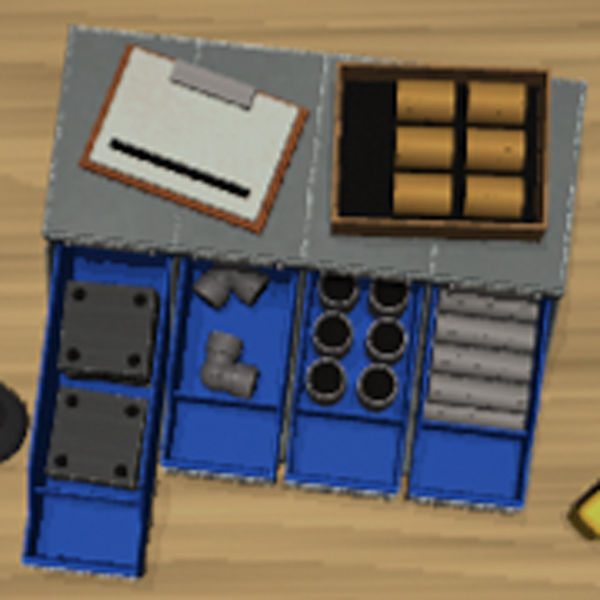

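The zoomed crop gives the hood corners at (47,238), (562,293), (586,80) and (70,27). The home lips run from (163,468) to (522,507), and the plate lip runs from (23,565) to (142,577).

Run:
```python
from h import *
from rig import imaging
from scipy.optimize import least_squares
p=imaging.camera("top")
px=lambda a:np.array(a,float)*0.3+[169.6,34.6]
hood=px([(47,238),(562,293),(586,80),(70,27)]); home=px([(163,468),(275,482),(285,484),(398,496),(409,498),(522,507)]); pl=px([(23,565),(142,577)])
H=np.array([(-.01,.215),(-.01,-.215),(.165,-.215),(.165,.215)])
def model(v):
    x,y,t,d,l=v; R=np.array([[np.cos(t),-np.sin(t)],[np.sin(t),np.cos(t)]]); f=lambda a,z:np.c_[np.array(a)@R.T+[x,y],np.full(len(a),z)]
    L=[(l,b+s*.0485) for b in(.053,-.053,-.159) for s in(1,-1)]
    return f(H,.108),f(L,.056),f([(l-d,.159+.0485),(l-d,.159-.0485)],.056),f([(l+.003,.053),(l+.003-d,.159)],.056)
def res(v): return np.concatenate([(proj(p,a)-b).ravel() for a,b in zip(model(v)[:3],(hood,home,pl))])
s=least_squares(res,[.75,.03,-.13,.08,-.168]); print(s.x,np.abs(s.fun).max(), s.fun.round(1))
print("elbow lip, plate lip",model(s.x)[3].round(4), np.degrees(s.x[2]))
u=np.array([np.cos(s.x[2]),np.sin(s.x[2])]);print("own x",u)
print("post/wrench ends",back(p,np.array([(298,395),(265,362),(262,430),(505,440),(580,378)])/1.5625-.18,.0).round(3))
```

```text
[ 0.78823244  0.04064637 -0.12679472  0.09275103 -0.18555891] 1.5201172971823098 [-1.5 -0.8  1.1 -0.5  0.2  0.7 -0.5  0.5 -0.6  0.4  0.  -0.1  0.2 -0.3
  0.7 -0.1  0.5 -0.4  1.1  0.7  0.1 -0.2 -1.4  0. ]
elbow lip, plate lip [[0.6138 0.1163 0.056 ]
 [0.5352 0.2332 0.056 ]] -7.264802185781152
own x [ 0.99197231 -0.12645525]
post/wrench ends [[ 0.398  0.253  0.   ]
 [ 0.46   0.315  0.   ]
 [ 0.335  0.32   0.   ]
 [ 0.31  -0.13   0.   ]
 [ 0.422 -0.272  0.   ]]
```

Call:
apply_moves(deltas=[[1, [0.288, 0.693, 0], [0, 0, 58]], [1, [0.288, 0.693, 0], [0, 0, 58]], [1, [0.288, 0.693, 0], [0, 0, 58]], [1, [0.288, 0.693, 0], [0, 0, 58]], [1, [0.288, 0.693, 0], [0, 0, 58]], [1, [0.288, 0.693, 0], [0, 0, 58]], [1, [0.288, 0.693, 0], [0, 0, 58]], [1, [0.288, 0.693, 0], [0, 0, 58]], [1, [0.288, 0.693, 0], [0, 0, 58]], [1, [0.288, 0.693, 0], [0, 0, 58]]], newtons=60)

```text
clock: 1.03
ee_pos: [0.3666, -0.0707, 0.2315]
orientation: [0.0, 0.751, 0.66, 0.0]
wrist_force: [1.6, -1.1, -0.7]
gripper_width: -0.0001
finger_force: 0.0
```

Call:
apply_moves(deltas=[[1, [0.128, 0.305, 0], [0, 0, 0]], [1, [0.128, 0.305, 0], [0, 0, 0]], [1, [0.128, 0.305, 0], [0, 0, 0]], [1, [0.128, 0.305, 0], [0, 0, 0]], [1, [0.128, 0.305, 0], [0, 0, 0]], [1, [0.128, 0.305, 0], [0, 0, 0]], [1, [0.128, 0.305, 0], [0, 0, 0]], [1, [0.128, 0.305, 0], [0, 0, 0]], [1, [0.128, 0.305, -0.03], [0, 0, 0]], [1, [0.128, 0.305, -0.06], [0, 0, 0]]])

```text
clock: 1.87
ee_pos: [0.4962, 0.2351, 0.1713]
orientation: [0.0, 0.751, 0.66, 0.002]
wrist_force: [-0.3, -0.4, -1.1]
gripper_width: 0.0002
finger_force: 0.0
```

Run:
```python
from rig import readout
s=readout.read_state(); print(s["ee_pos"],s["orientation"],s["joint_pos"],s["wrist_force"])
```

```text
[0.49623295 0.23511171 0.17126563] [4.49299467e-04 7.50884052e-01 6.60431561e-01 1.75857360e-03] [ 4.42402895e-01  3.27632515e-01 -3.41195151e-02  1.20541568e+00
  1.04721997e-04  2.14120614e+00] [-0.28236726 -0.44081084 -1.05591699]
```

Call:
apply_moves(deltas=[[1, [0, 0.003, -0.04], [0, 0, 0]], [1, [0, 0.003, -0.08], [0, 0, 0]], [1, [0, 0.003, -0.115], [0, 0, 0]], [1, [0, 0.003, -0.134], [0, 0, 0]], [1, [0, 0.003, -0.134], [0, 0, 0]]])

```text
clock: 2.28
ee_pos: [0.4916, 0.2341, 0.0331]
orientation: [-0.001, 0.752, 0.659, -0.003]
wrist_force: [-1.0, -1.1, -0.8]
gripper_width: 0.0001
finger_force: 0.0
```

Call:
apply_moves(deltas=[[1, [0.015, -0.002, 0], [0, 0, 0]], [1, [0.03, -0.004, 0], [0, 0, 0]], [1, [0.04, -0.005, 0], [0, 0, 0]], [1, [0.05, -0.006, 0], [0, 0, 0]], [1, [0.06, -0.0075, 0], [0, 0, 0]], [1, [0.07, -0.009, 0], [0, 0, 0]], [1, [0.08, -0.01, 0], [0, 0, 0]], [1, [0.09, -0.0115, 0], [0, 0, 0]], [1, [0.09, -0.0115, 0], [0, 0, 0]]])

```text
clock: 3.03
ee_pos: [0.5863, 0.2238, 0.0388]
orientation: [0.0, 0.752, 0.659, 0.001]
wrist_force: [0.6, -0.6, -0.4]
gripper_width: -0.0
finger_force: 0.0
```

Call:
apply_moves(deltas=[[1, [0.004, -0.0005, -0.003], [0, 0, 0]], [1, [0.008, -0.001, -0.003], [0, 0, 0]], [1, [0.012, -0.0015, -0.003], [0, 0, 0]]])

```text
clock: 3.28
ee_pos: [0.5962, 0.2225, 0.0346]
orientation: [-0.0, 0.752, 0.66, -0.0]
wrist_force: [-2.7, 1.1, 1.7]
gripper_width: 0.0
finger_force: 1.4
```

Run:
```python
from h import *
from rig import imaging
p=imaging.camera("top")
cv2.imwrite("pics/t2.png",cv2.resize(p["color"][35:215,170:350,::-1],(600,600),interpolation=cv2.INTER_CUBIC))
```

```text
(no output)
```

View pics/t2.png

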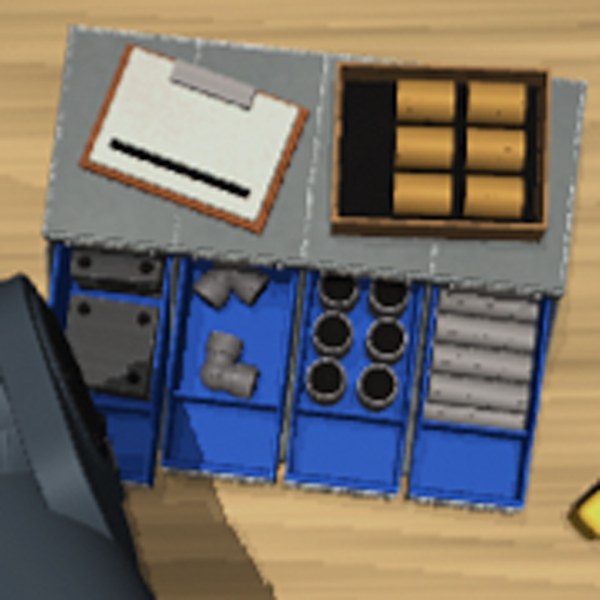

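The plate tray has gone in: its front corner is now at (154,487), about 17 mm short of the elbow tray's line. I'll keep pushing gently until it stops.

Call:
apply_moves(deltas=[[1, [0.004, -0.0005, 0], [0, 0, 0]], [1, [0.008, -0.001, 0], [0, 0, 0]], [1, [0.01, -0.0013, 0], [0, 0, 0]], [1, [0.012, -0.0015, 0], [0, 0, 0]], [1, [0.014, -0.0018, 0], [0, 0, 0]]])

```text
clock: 3.75
ee_pos: [0.6106, 0.2206, 0.0343]
orientation: [-0.0, 0.752, 0.659, -0.0]
wrist_force: [-3.3, 0.4, 1.6]
gripper_width: 0.0
finger_force: 1.3
```

Call:
apply_moves(deltas=[[1, [0.001, -0.0001, 0], [0, 0, 0]], [1, [0.002, -0.0002, 0], [0, 0, 0]], [1, [0.003, -0.0003, 0], [0, 0, 0]]])

```text
clock: 4.0
ee_pos: [0.612, 0.2204, 0.0341]
orientation: [-0.001, 0.752, 0.66, -0.001]
wrist_force: [-17.4, 1.3, 11.3]
gripper_width: 0.0001
finger_force: 9.1
```

Call:
apply_moves(deltas=[[1, [0.001, -0.0001, 0], [0, 0, 0]], [1, [0.002, -0.0002, 0], [0, 0, 0]], [1, [0.002, -0.0002, 0], [0, 0, 0]]])

```text
clock: 4.25
ee_pos: [0.6121, 0.2203, 0.034]
orientation: [-0.002, 0.751, 0.66, -0.002]
wrist_force: [-26.4, 2.3, 16.4]
gripper_width: 0.0002
finger_force: 13.5
```

The tray is against its home stop, with force rising and no further travel. Next I back off, lift, and move over the elbow tray's pocket.

Call:
apply_moves(deltas=[[1, [-0.02, 0.0025, 0], [0, 0, 0]], [1, [-0.035, 0.004, 0], [0, 0, 0]], [1, [-0.035, 0.004, 0.04], [0, 0, 0]], [1, [-0.035, 0.004, 0.08], [0, 0, 0]], [1, [-0.035, 0, 0.1], [0, 0, 0]], [1, [0, -0.04, 0.1], [0, 0, 0]], [1, [0.02, -0.075, 0.1], [0, 0, 0]], [1, [0.034, -0.107, 0.1], [0, 0, 0]], [1, [0.034, -0.107, 0.1], [0, 0, 0]], [1, [0.034, -0.107, 0.1], [0, 0, 0]]])

```text
clock: 5.08
ee_pos: [0.6505, 0.1105, 0.134]
orientation: [0.0, 0.753, 0.658, -0.0]
wrist_force: [-0.6, -0.3, 0.1]
gripper_width: -0.0002
finger_force: 0.0
```

Run:
```python
from h import *
from rig import imaging,readout
p=imaging.camera("top")
print(readout.read_state()["ee_pos"])
cv2.imwrite("pics/t3.png",cv2.resize(p["color"][35:215,170:350,::-1],(600,600),interpolation=cv2.INTER_CUBIC))
p=imaging.camera("side")
cv2.imwrite("pics/s3.png",cv2.resize(p["color"][120:300,90:330,::-1],(800,600),interpolation=cv2.INTER_CUBIC))
```

```text
[0.64979326 0.11216412 0.13406423]
```

View pics/s3.png

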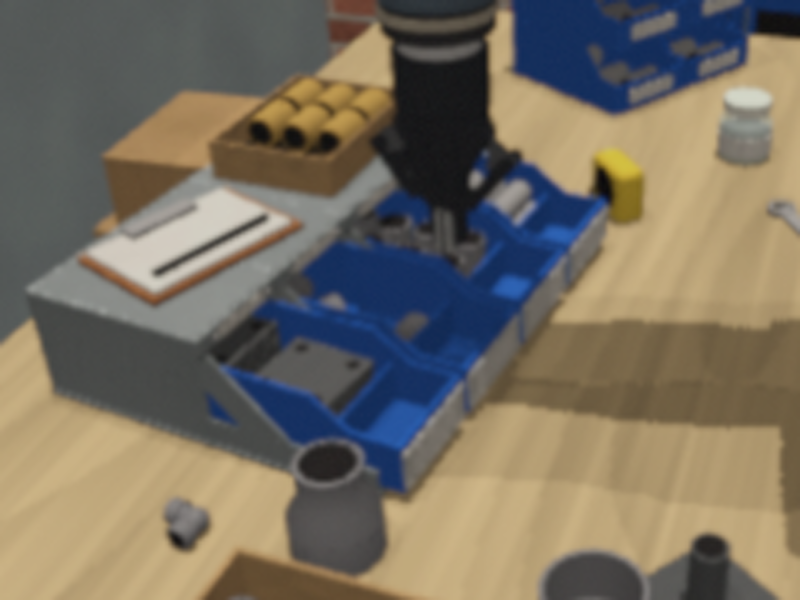

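View pics/t3.png

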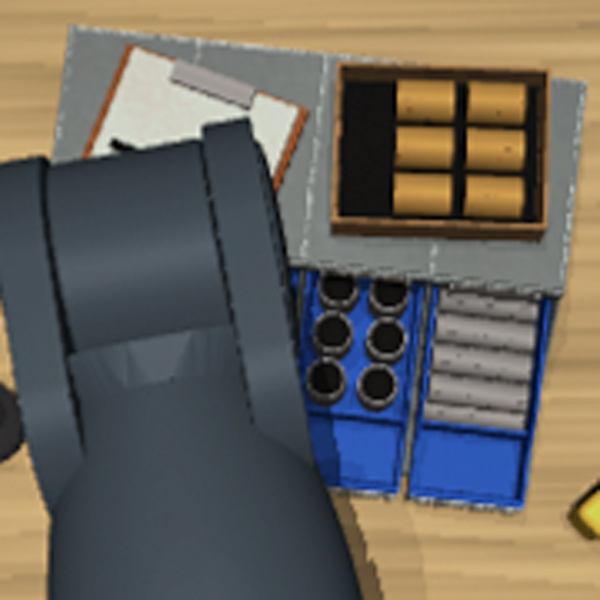

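The side view shows all four tray fronts in line, so the plate tray is home, and the shut fingers hover near (450,265). The top view of the elbow tray is blocked by the arm. Descending into the elbow pocket, watching the force.

Call:
apply_moves(deltas=[[1, [-0.003, 0, -0.035], [0, 0, 0]], [1, [-0.003, 0, -0.07], [0, 0, 0]], [1, [-0.003, 0, -0.085], [0, 0, 0]], [1, [-0.003, 0, -0.095], [0, 0, 0]], [1, [-0.003, 0, -0.101], [0, 0, 0]], [1, [-0.003, 0, -0.101], [0, 0, 0]]])

```text
clock: 5.68
ee_pos: [0.6461, 0.1138, 0.033]
orientation: [-0.0, 0.751, 0.66, -0.0]
wrist_force: [-0.9, -0.4, -0.5]
gripper_width: 0.0003
finger_force: 0.0
```

Call:
apply_moves(deltas=[[1, [-0.006, 0.0008, 0], [0, 0, 0]], [1, [-0.012, 0.0015, 0], [0, 0, 0]], [1, [-0.018, 0.0023, 0], [0, 0, 0]], [1, [-0.024, 0.003, 0], [0, 0, 0]], [1, [-0.03, 0.0038, 0], [0, 0, 0]]])

```text
clock: 6.1
ee_pos: [0.6164, 0.1171, 0.0342]
orientation: [0.0, 0.752, 0.659, 0.001]
wrist_force: [3.5, -0.0, 1.7]
gripper_width: -0.0002
finger_force: 1.5
```

Run:
```python
from h import *
from rig import imaging
p=imaging.camera("side")
cv2.imwrite("pics/s4.png",cv2.resize(p["color"][120:300,90:330,::-1],(800,600),interpolation=cv2.INTER_CUBIC))
```

```text
(no output)
```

View pics/s4.png

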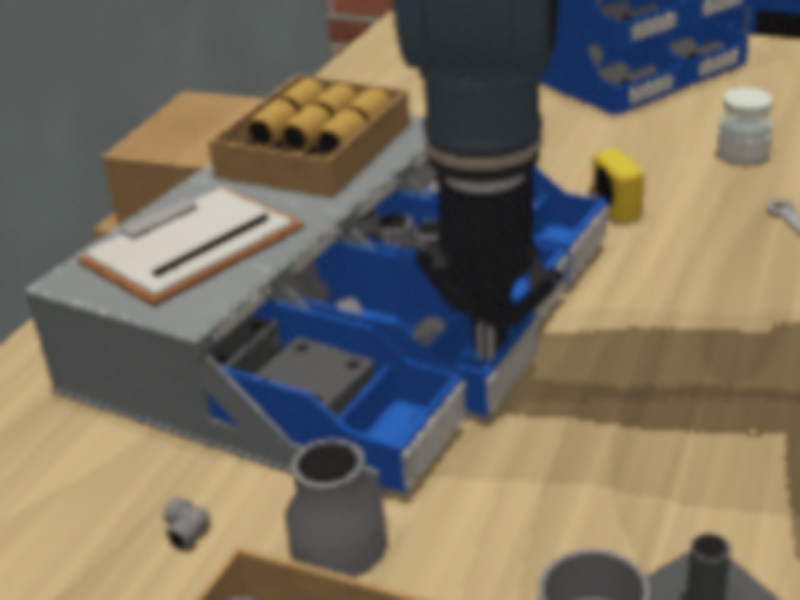

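The fingertip is hooked behind the lip at (485,355), and the elbow tray is coming out of line with the others. I keep drawing it.

Call:
apply_moves(deltas=[[1, [-0.01, 0.0013, 0], [0, 0, 0]], [1, [-0.02, 0.0025, 0], [0, 0, 0]], [1, [-0.03, 0.0038, 0], [0, 0, 0]], [1, [-0.04, 0.005, 0], [0, 0, 0]], [1, [-0.05, 0.0064, 0], [0, 0, 0]], [1, [-0.06, 0.0077, 0], [0, 0, 0]], [1, [-0.07, 0.009, 0], [0, 0, 0]], [1, [-0.08, 0.0102, 0], [0, 0, 0]], [1, [-0.088, 0.0112, 0], [0, 0, 0]], [1, [-0.094, 0.012, 0], [0, 0, 0]]])

```text
clock: 6.98
ee_pos: [0.5218, 0.129, 0.0336]
orientation: [0.0, 0.752, 0.659, 0.0]
wrist_force: [2.9, 1.3, 0.8]
gripper_width: 0.0003
finger_force: 1.5
```

Call:
apply_moves(deltas=[[1, [-0.003, 0.0004, 0], [0, 0, 0]], [1, [-0.006, 0.0008, 0], [0, 0, 0]], [1, [-0.008, 0.001, 0], [0, 0, 0]], [1, [-0.01, 0.0013, 0], [0, 0, 0]]])

```text
clock: 7.32
ee_pos: [0.5125, 0.1301, 0.0333]
orientation: [0.0, 0.752, 0.659, 0.0]
wrist_force: [2.5, -0.3, 1.4]
gripper_width: -0.0003
finger_force: 1.3
```

Call:
apply_moves(deltas=[[1, [-0.002, 0.0003, 0], [0, 0, 0]], [1, [-0.004, 0.0005, 0], [0, 0, 0]], [1, [-0.006, 0.0008, 0], [0, 0, 0]]])

```text
clock: 7.57
ee_pos: [0.5064, 0.1309, 0.0333]
orientation: [0.0, 0.752, 0.659, -0.0]
wrist_force: [2.1, -0.9, 1.2]
gripper_width: -0.0001
finger_force: 1.3
```

Call:
apply_moves(deltas=[[1, [-0.002, 0.0003, 0], [0, 0, 0]], [1, [-0.004, 0.0005, 0], [0, 0, 0]], [1, [-0.005, 0.0006, 0], [0, 0, 0]]])

```text
clock: 7.82
ee_pos: [0.5046, 0.1312, 0.0338]
orientation: [0.002, 0.752, 0.659, 0.002]
wrist_force: [29.0, -5.6, -17.8]
gripper_width: -0.0001
finger_force: 14.6
```

Call:
apply_moves(deltas=[[1, [-0.001, 0.0001, 0], [0, 0, 0]], [1, [-0.002, 0.0003, 0], [0, 0, 0]], [1, [-0.003, 0.0004, 0], [0, 0, 0]]])

```text
clock: 8.07
ee_pos: [0.5042, 0.1313, 0.0341]
orientation: [0.004, 0.752, 0.659, 0.003]
wrist_force: [48.1, -9.6, -34.1]
gripper_width: -0.0001
finger_force: 23.6
```

At the outer stop. I relieve the force, back off from the lip inside the pocket, and lift straight out.

Call:
apply_moves(deltas=[[1, [0.005, -0.0006, 0], [0, 0, 0]], [1, [0.014, -0.0018, 0], [0, 0, 0]], [1, [0.014, -0.0018, 0], [0, 0, 0]], [1, [0.014, -0.0018, 0.03], [0, 0, 0]], [1, [0.014, -0.0018, 0.07], [0, 0, 0]], [1, [0.014, -0.0018, 0.11], [0, 0, 0]], [1, [0, -0.01, 0.15], [0, 0, 0]], [1, [-0.03, -0.03, 0.17], [0, 0, 0]], [1, [-0.06, -0.06, 0.17], [0, 0, 0]], [1, [-0.09, -0.09, 0.17], [0, 0, 0]]])

```text
clock: 8.9
ee_pos: [0.4088, 0.0433, 0.204]
orientation: [0.0, 0.751, 0.66, 0.001]
wrist_force: [-0.1, -0.9, -0.1]
gripper_width: 0.0002
finger_force: 0.0
```

Call:
apply_moves(deltas=[[1, [-0.03, -0.04, 0], [0, 0, 0]], [1, [-0.05, -0.08, 0], [0, 0, 0]], [1, [-0.05, -0.12, 0], [0, 0, 0]], [1, [-0.05, -0.16, 0], [0, 0, 0]], [1, [-0.05, -0.2, 0], [0, 0, 0]], [1, [-0.05, -0.24, 0], [0, 0, 0]], [1, [-0.05, -0.28, 0], [0, 0, 0]], [1, [-0.05, -0.28, 0], [0, 0, 0]], [1, [-0.05, -0.28, 0], [0, 0, 0]]])

```text
clock: 9.65
ee_pos: [0.3591, -0.238, 0.2026]
orientation: [-0.001, 0.753, 0.658, -0.0]
wrist_force: [-0.5, 0.4, 1.0]
gripper_width: 0.0002
finger_force: 0.0
```

Run:
```python
from h import *
from rig import imaging,readout
print(readout.read_state()["ee_pos"])
p=imaging.camera("top")
cv2.imwrite("pics/t5.png",cv2.resize(p["color"][:,:,::-1],(800,600),interpolation=cv2.INTER_CUBIC))
```

```text
[ 0.35905037 -0.23795408  0.20264655]
```

View pics/t5.png

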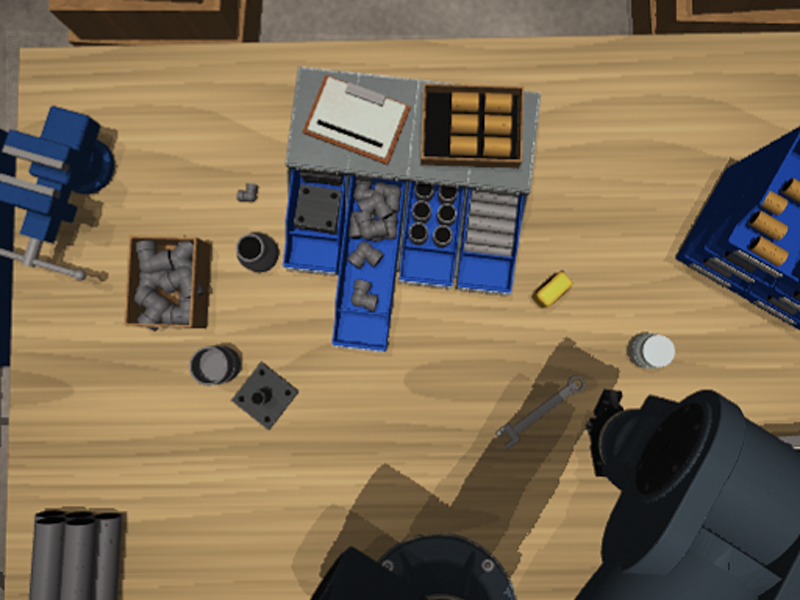

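The elbow tray now has its lip at (360,347), which fits the stop I felt. The plate tray's lip at (311,270) lines up with the two shut trays, the loose elbow is in its tray at (365,297), and nothing else has moved.

```bash
python3 -c "
from rig import order
print(order.finish_job())"
```

```text
the job is handed in; nothing more can be done
None
```

I handed the job in with the base-plate tray pushed fully home and the elbow tray hooked out to its stop; the last picture shows the other two trays still shut and nothing else moved, but no verdict came back.

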